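# Clear the sample carousel

### The job

Clear every bottle off the spinning carousel: the bottles that lie tipped over at the start have leaked, so slide the yellow waste bin's lid open, put them in the bin and slide the lid fully shut again; the bottles that are standing are good, so set them down gently, upright, on the floor of the empty tray (the one without the tip box). Keep the good bottles standing and do not disturb the tip box, the beaker or the pen.

Things in the scene. Friction and masses are not known exactly. Their poses are not given: they have to be found in the camera images.
- carousel: round grey turntable, 280 mm across, its flat top 40 mm above the table; spins freely about its vertical axis at the least push and slowly coasts to rest. Origin: on its axis at table height
- bottle_1: amber square bottle, body 48 x 48 x 56 mm, round white cap 36 mm across, 20 mm high; about 120 g. Origin: mid-height on its axis, 38 mm above its base; z runs from base to cap, x and y square to the sides. At the start it stands on the carousel (z up) or lies on a side (z level, origin 24 mm above the platter, cap roughly toward the carousel's axis); may be absent
- bottle_2: amber square bottle, body 48 x 48 x 56 mm, round white cap 36 mm across, 20 mm high; about 120 g. Origin: mid-height on its axis, 38 mm above its base; z runs from base to cap, x and y square to the sides. At the start it stands on the carousel (z up) or lies on a side (z level, origin 24 mm above the platter, cap roughly toward the carousel's axis); may be absent
- bottle_3: amber square bottle, body 48 x 48 x 56 mm, round white cap 36 mm across, 20 mm high; about 120 g. Origin: mid-height on its axis, 38 mm above its base; z runs from base to cap, x and y square to the sides. At the start it stands on the carousel (z up) or lies on a side (z level, origin 24 mm above the platter, cap roughly toward the carousel's axis); may be absent
- bottle_4: amber square bottle, body 48 x 48 x 56 mm, round white cap 36 mm across, 20 mm high; about 120 g. Origin: mid-height on its axis, 38 mm above its base; z runs from base to cap, x and y square to the sides. At the start it stands on the carousel (z up) or lies on a side (z level, origin 24 mm above the platter, cap roughly toward the carousel's axis); may be absent
- bottle_5: amber square bottle, body 48 x 48 x 56 mm, round white cap 36 mm across, 20 mm high; about 120 g. Origin: mid-height on its axis, 38 mm above its base; z runs from base to cap, x and y square to the sides. At the start it stands on the carousel (z up) or lies on a side (z level, origin 24 mm above the platter, cap roughly toward the carousel's axis); may be absent
- bottle_6: amber square bottle, body 48 x 48 x 56 mm, round white cap 36 mm across, 20 mm high; about 120 g. Origin: mid-height on its axis, 38 mm above its base; z runs from base to cap, x and y square to the sides. At the start it stands on the carousel (z up) or lies on a side (z level, origin 24 mm above the platter, cap roughly toward the carousel's axis); may be absent
- bin: fixed yellow waste bin, open box 200 (x) x 140 (y) x 150 mm high, walls and floor 5 mm thick, covered by the sliding lid. Origin: centre of its underside; x is the direction in which the lid slides open (away from the robot), z up
- bin_lid (a joint): travel of the bin's red sliding lid, m: 0 shut, 0.13 fully open (bin's +x); may start up to 20 mm open. Lid 202 x 142 x 6 mm, top 157 mm above the table; friction about 1.5 N, stays where it is left. Fully open it uncovers the 125 mm of the mouth nearest the robot (bin x from -95 to +29 mm)
- lid_grip (a point): point to grip on the white upright fin on the lid, 24 mm above the lid's top (181 mm above the table). The fin is 20 mm thick (along bin x), 60 mm long (along bin y) and stands 35 mm above the lid's top; at lid travel 0 this point is at bin x = -40 mm, y = 0
- tray_a: one of two alike fixed shallow aluminium trays, 110 (x) x 180 (y) x 18 mm high, walls and floor 4 mm thick, inside 102 x 172 mm. Origin: centre of its underside; z up. Which tray holds the tip box changes from start to start
- tray_b: one of two alike fixed shallow aluminium trays, 110 (x) x 180 (y) x 18 mm high, walls and floor 4 mm thick, inside 102 x 172 mm. Origin: centre of its underside; z up. Which tray holds the tip box changes from start to start
- tip_box: white pipette tip box with yellow-green tips, 80 x 116 mm, 70 mm high, loose, standing in one of the two trays; leave it. Origin: centre of its underside
- beaker: loose glass beaker, 72 mm across, 90 mm high, a bystander standing on the table. Origin: centre of its underside
- pen: loose black and blue marker pen 140 mm long, 12 mm thick, lying on the table, a bystander. Origin: middle of its underside, x along it
Things that resemble listed ones, but are neither listed nor needed, are in the scene too. What is shaped like the bottle_6 but red is not meant.

How it is judged:
On the way, in this order (a step that is already met when the one before it is completed fails the run):
1. the bin's lid is slid open (at least 110 mm) (value of joint bin_lid above 0.11 m), for 0.2 s.
2. every tipped bottle is in the bin (x of bottle_2 in the frame of bin between -0.1 and 0.1 m and y of bottle_2 in the frame of bin between -0.07 and 0.07 m and z of bottle_2 in the frame of bin between 0 and 0.14 m and x of bottle_4 in the frame of bin between -0.1 and 0.1 m and y of bottle_4 in the frame of bin between -0.07 and 0.07 m and z of bottle_4 in the frame of bin between 0 and 0.14 m and x of bottle_6 in the frame of bin between -0.1 and 0.1 m and y of bottle_6 in the frame of bin between -0.07 and 0.07 m and z of bottle_6 in the frame of bin between 0 and 0.14 m), for 0.2 s.
3. the lid is slid shut again (within 8 mm) (value of joint bin_lid below 0.008 m), for 0.2 s.
At the end, for the whole second after the job is handed in: every bottle that lay tipped at the start is inside the waste bin and its lid is shut to within 8 mm; every bottle that stood at the start stands (within 0.15 rad of upright) on the floor of the tray without the tip box; all bottles at rest (all of step 2 and value of joint bin_lid below 0.008 m and linear speed of each of bottle_1, bottle_2, bottle_3, bottle_4, bottle_5, bottle_6 below 0.05 m/s and ((horizontal distance between tip_box and tray_b below 0.06 m and x of bottle_1 in the frame of tray_a between -0.05 and 0.05 m and y of bottle_1 in the frame of tray_a between -0.085 and 0.085 m and z of bottle_1 in the frame of tray_a between 0.035 and 0.05 m and angle between each of bottle_1, bottle_3, bottle_5's own z axis and vertical below 0.15 rad and x of bottle_3 in the frame of tray_a between -0.05 and 0.05 m and y of bottle_3 in the frame of tray_a between -0.085 and 0.085 m and z of bottle_3 in the frame of tray_a between 0.035 and 0.05 m and x of bottle_5 in the frame of tray_a between -0.05 and 0.05 m and y of bottle_5 in the frame of tray_a between -0.085 and 0.085 m and z of bottle_5 in the frame of tray_a between 0.035 and 0.05 m) or (horizontal distance between tip_box and tray_a below 0.06 m and x of bottle_1 in the frame of tray_b between -0.05 and 0.05 m and y of bottle_1 in the frame of tray_b between -0.085 and 0.085 m and z of bottle_1 in the frame of tray_b between 0.035 and 0.05 m and angle between each of bottle_1, bottle_3, bottle_5's own z axis and vertical below 0.15 rad and x of bottle_3 in the frame of tray_b between -0.05 and 0.05 m and y of bottle_3 in the frame of tray_b between -0.085 and 0.085 m and z of bottle_3 in the frame of tray_b between 0.035 and 0.05 m and x of bottle_5 in the frame of tray_b between -0.05 and 0.05 m and y of bottle_5 in the frame of tray_b between -0.085 and 0.085 m and z of bottle_5 in the frame of tray_b between 0.035 and 0.05 m))); the robot touches nothing.
It fails at once if the tip box is moved more than 25 mm (distance of tip_box from where it was at the start of the episode above 0.025 m).
It fails at once if the beaker or the pen is moved more than 40 mm (distance of any of beaker, pen from where it was at the start of the episode above 0.04 m).
It fails at once if a standing bottle is let fall from more than about 30 mm ((linear speed of bottle_1 above 0.8 m/s and contact force between the fingers and bottle_1 below 0.1 N) or (linear speed of bottle_3 above 0.8 m/s and contact force between the fingers and bottle_3 below 0.1 N) or (linear speed of bottle_5 above 0.8 m/s and contact force between the fingers and bottle_5 below 0.1 N)).
It fails at once if a standing bottle is knocked over (angle between any of bottle_1, bottle_3, bottle_5's own z axis and vertical above 1.2 rad).
Of bottle_1, bottle_2, bottle_3, bottle_4, bottle_5, bottle_6 only 4 to 6 are there at a start; the rules pass over those that are not, and their reading is None.
At some moment in a run one of bottle_2, bottle_4, bottle_6 may be knocked a few centimetres aside while the robot is not near it.
It also fails if it takes over 208 s, if anything falls off the work surface, if the arm or the gripper's body presses on something with over 40 N, if the wrist force passes 120 N, or if a joint passes its speed limit or range.

### The arm

A 6-joint arm with a two-finger parallel gripper is mounted at the origin on the work surface. World frame = base frame: x ahead of the robot, y to its left, z up, the work surface at z = 0. Lengths are in m, angles in rad, forces in N, time in s.
With the tool pointing down it reaches from about 0.275 to 0.875 m from the base axis. Payload 12.5 kg.
Tool frame: the origin (TCP) lies at the very end of the fingers, on their centre line; the grasp point (between the pads) lies 19 mm behind it; x points along the fingers, y is the direction in which the jaws open and shut, and the axes are right-handed (so a half turn about x gives the same grasp; the last joint's range is limited). The gripper opens to 85 mm and grips with 20 to 120 N. Pads are 22 mm wide; open, the fingers measure 114 mm over their backs; the gripper's body (76 mm by 85 mm) begins 54 mm behind the grasp point. The pads swing forward as they close: fully open they stand 13 mm farther back than shut.
Start: joints at [-1.238, 0.351, 1.652, -0, 1.139, -0.085], TCP at [0.223, -0.503, 0.231] pointing down, gripper open.
Joint ranges: [-2.75, 2.75], [-0.79, 2.1], [0.01, 2.65], [-1.57, 4.71], [0.07, 3.14], [-2.87, 2.87]. Speed limits (rad/s): [2.22, 2.22, 2.79, 3.14, 3.14, 3.14].

### API

Orientations are given as a 3x3 rotation matrix whose columns are the frame's x, y, z axes.
In Python, from bench import manip gives the robot as it stands. Calls block until the motion is done:
- manip.move_ptp(position, orientation): joint-space move of the TCP to a pose.
- manip.move_l(position, attitude=None, max_speed=0.15): straight line of the TCP; attitude=None keeps the orientation; max_speed is the mean speed in m/s.
- manip.move_j(angles): joint-space move.
- manip.set_gripper(opening, effort=None): opening from 0.0 (shut) to 1.0 (fully open); effort is the grip in N (None keeps the last); returns when the fingers have stopped.
- manip.dwell(seconds).
- manip.inverse_kinematics(position, orientation): joint angles nearest the present ones, or None.
- manip.grab_frame(name): name is "scene" or "top"; returns (picture, depth): 384x512x3 uint8, red, green, blue; 384x512 float32, m along the optical axis (not along the pixel's ray), 0 where there is no reading.
- manip.get_calibration(name): a dict with "camera_matrix" (3x3 intrinsics, pixels), "R" (3x3) and "t" (3): a world point X has camera coordinates R X + t. Camera axes: x right, y down, z forward; pixel columns grow to the right and rows downward; lengths in m; the calibration is good to about 2 mm. A picture is of the moment at which its call begins. get_calibration takes no time and is no camera call.
A pose or a line that the arm cannot do raises manip.Unreachable and nothing moves.
- manip.sign_off(): hands the job in, once; it reports no verdict.
Trained networks look in the newest picture that a camera, given by its name, has taken for a name from the list of things; names that differ only in an ending like _2 or _b are one class to them, and where a whole thing is asked for, a point or a joint stands for the part that bears it (a point fixed in the world has none). Each returns a list of dicts, best first, with "confidence" (0 to 1); they miss things now and then, are a little off and sometimes report something else, mostly with a low value. They report only what shows in the picture. A call takes as long as a camera call. They do not tell look-alikes from the thing itself.
- manip.look_for(camera, name): "at" ([x, y, z] in m, in world coordinates, good to about 4 mm: the middle of the surface that is visible of it).
Readings, each from a call of its own:
- manip.current_time(): time.
- manip.current_qpos(): joint angles.
- manip.current_joint_vel(): joint speeds.
- manip.current_joint_torque(): joint torques, N m.
- manip.current_ee_pos(): TCP position.
- manip.current_tcp_rot(): TCP orientation.
- manip.current_force(): force on the tool from outside, world axes, zero at the start.
- manip.current_ft_torque(): the same for the moment, N m.
- manip.current_grip_width(): opening from 0.0 (shut) to 1.0 (fully open).
Only numpy, scipy, OpenCV 4.12 (cv2) and the standard library are available. Lean on these libraries where they do the work, as an engineer would, in place of code of your own. Each camera call takes 0.05 s, during which the arm holds its last target.

## Working session

There is one attempt and no reset: what is moved stays moved. The work goes in short steps, each a Python script; the robot and the scene stay as the last script left them, time stands still between calls to the robot, and variables do not carry over. Pictures are saved under pics/ and viewed, and the job is handed in when it is done.

```bash
ls; mkdir -p pics; python3 - <<'E'
from bench import manip
import cv2,numpy as np
for n in ["scene","top"]:
    p,d=manip.grab_frame(n)
    cv2.imwrite(f"pics/{n}0.png",cv2.resize(p[:,:,::-1],(800,600),interpolation=cv2.INTER_CUBIC))
    c=manip.get_calibration(n); print(n,c, (d==0).mean())
print(manip.current_time())
E
```

```text
pics
scene {'camera_matrix': array([[472.88801376,   0.        , 256.8512464 ],
       [  0.        , 472.88801376, 201.35440507],
       [  0.        ,   0.        ,   1.        ]]), 'R': array([[-0.80743741,  0.5898024 ,  0.01334   ],
       [ 0.38392013,  0.54248541, -0.74720473],
       [-0.4479399 , -0.59819956, -0.66446003]]), 't': array([ 0.40327523, -0.11952459,  1.56066756])} 0.0038655598958333335
top {'camera_matrix': array([[487.56689541,   0.        , 258.10033499],
       [  0.        , 487.56689541, 193.63700271],
       [  0.        ,   0.        ,   1.        ]]), 'R': array([[-0.01237854, -0.99986342,  0.0109502 ],
       [-0.99394554,  0.01110814, -0.10931086],
       [ 0.1091743 , -0.01223701, -0.9939473 ]]), 't': array([0.00925392, 0.51232895, 1.3973088 ])} 0.004033406575520833
0.1
```

View pics/scene0.png

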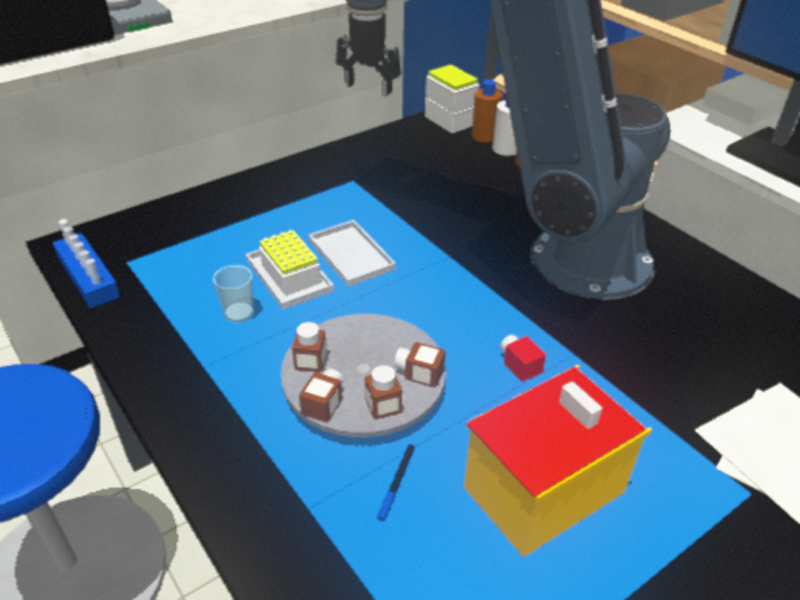

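View pics/top0.png

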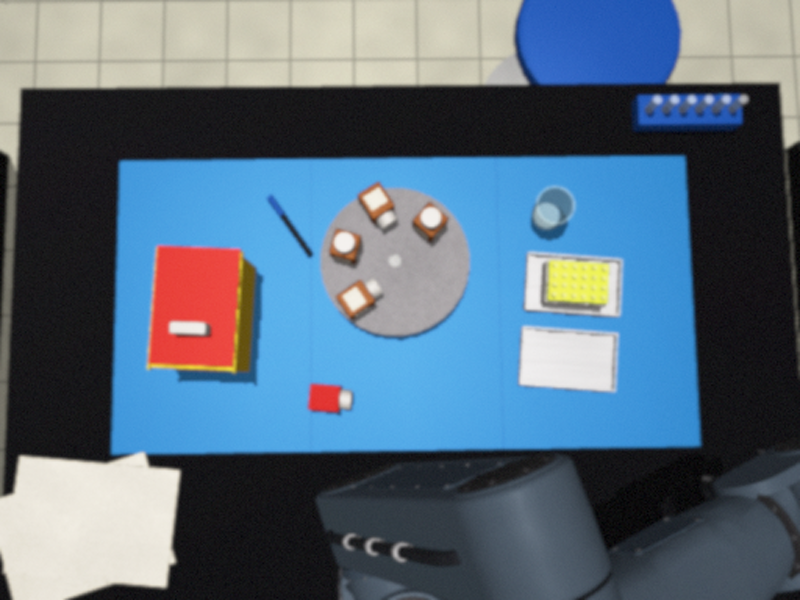

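```bash
cat > h.py <<'E'
from bench import manip
import cv2,numpy as np
def cloud(n):
    p,d=manip.grab_frame(n); c=manip.get_calibration(n)
    K,R,t=c["camera_matrix"],c["R"],c["t"]
    v,u=np.mgrid[:d.shape[0],:d.shape[1]]
    X=np.stack([(u-K[0,2])/K[0,0]*d,(v-K[1,2])/K[1,1]*d,d],-1)
    W=(X-t)@R
    W[d==0]=np.nan
    return p,W
def proj(n,X):
    c=manip.get_calibration(n);q=c["camera_matrix"]@(c["R"]@np.array(X)+c["t"]);return q[:2]/q[2]
def down(jaw):  # tool x down, tool y along horizontal angle jaw
    y=np.array([np.cos(jaw),np.sin(jaw),0]);x=np.array([0,0,-1.]);return np.stack([x,y,np.cross(x,y)],1)
def save(p,name,box=None):
    if box: p=p[box[1]:box[3],box[0]:box[2]]
    s=min(800/p.shape[1],600/p.shape[0]); cv2.imwrite(f"pics/{name}.png",cv2.resize(p[:,:,::-1],None,fx=s,fy=s,interpolation=cv2.INTER_CUBIC))
def rect(pts):
    (cx,cy),(w,h),a=cv2.minAreaRect(np.float32(pts)); return np.round([cx,cy,w,h,a],4)
E
python3 - <<'E'
from h import *
p,W=cloud("top")
save(p,"crop1",(190,100,320,230))
for n in ["bottle_1","bin","lid_grip","tray_a","tip_box","carousel","beaker","pen"]:
    print(n,[(np.round(r["at"],3).tolist(),round(r["confidence"],2)) for r in manip.look_for("top",n)])
hsv=cv2.cvtColor(p,cv2.COLOR_RGB2HSV)
Z=W[...,2]
# table height check
print("table",np.nanmedian(Z[300:380,100:190]), "platter",np.nanmedian(Z[160:185,260:280]))
red=((hsv[...,0]<8)|(hsv[...,0]>172))&(hsv[...,1]>180)&(hsv[...,2]>120)
def comps(m,mn=40):
    k,l,s,c=cv2.connectedComponentsWithStats(m.astype(np.uint8))
    for i in range(1,k):
        if s[i,4]>mn:
            P=W[l==i];P=P[~np.isnan(P[:,2])];print(s[i].tolist(),np.round(np.median(P,0),4),rect(P[:,:2]))
print("lid");comps((Z>.145)&(Z<.17)&(np.arange(512)<175))
print("fin");comps((Z>.178)&(Z<.21)&(np.arange(512)<175))
print("bottle tops");comps((Z>.08)&(Z<.1)&(np.arange(512)>195)&(np.arange(512)<310),30)
print("caps");comps((Z>.105)&(Z<.13)&(np.arange(512)>195)&(np.arange(512)<310),30)
print("platter");comps((Z>.03)&(Z<.05)&(np.arange(512)>195)&(np.arange(512)<310),300)
print("trayrim");comps((Z>.0)&(hsv[...,1]<60)&(hsv[...,2]>120)&(Z<.03)&(np.arange(512)>320)&(np.arange(512)<420)&(np.arange(384)>150)[:,None]&(np.arange(384)<255)[:,None],50)
E
```

```text
bottle_1 [([0.343, 0.139, 0.05], 0.89), ([0.688, 0.048, 0.088], 0.71), ([0.61, 0.106, 0.095], 0.66), ([0.522, 0.079, 0.088], 0.61), ([0.654, -0.043, 0.096], 0.57)]
bin [([0.494, 0.342, 0.157], 0.89)]
lid_grip [([0.497, 0.353, 0.156], 0.67)]
tray_a [([0.545, -0.314, 0.003], 0.87), ([0.407, -0.309, 0.004], 0.63)]
tip_box [([0.537, -0.302, 0.068], 0.63)]
carousel [([0.577, 0.008, 0.04], 0.68), ([0.685, 0.048, 0.088], 0.63)]
beaker [([0.695, -0.277, 0.047], 0.56)]
pen [([0.67, 0.216, 0.011], 0.75), ([0.543, -0.312, 0.003], 0.37)]
table 0.0009421981313236747 platter 0.04042997269037665
lid
[94, 157, 62, 82, 4171] [0.4986 0.3557 0.1571] [ 0.4939  0.3586  0.15    0.2114 86.8553]
fin
[109, 205, 25, 9, 191] [0.4582 0.3589 0.192 ] [4.57900e-01 3.60000e-01 6.06000e-02 2.01000e-02 8.59468e+01]
bottle tops
[229, 116, 24, 28, 362] [0.6912 0.0501 0.0877] [ 0.6868  0.0463  0.0763  0.0489 33.233 ]
[264, 129, 23, 24, 151] [ 0.6483 -0.045   0.0952] [ 0.6563 -0.0468  0.0483  0.0486 46.7333]
[211, 146, 21, 21, 160] [0.6035 0.1042 0.095 ] [6.12800e-01 1.07500e-01 4.87000e-02 4.94000e-02 7.26072e+01]
[215, 179, 28, 24, 382] [0.5171 0.0879 0.0876] [ 0.5206  0.0814  0.0488  0.0759 32.7703]
caps
[270, 133, 13, 13, 133] [ 0.655  -0.0471  0.1163] [ 6.55500e-01 -4.73000e-02  3.34000e-02  3.34000e-02  8.87085e+01]
[214, 148, 13, 14, 137] [0.6115 0.1082 0.116 ] [6.12700e-01 1.07800e-01 3.48000e-02 3.40000e-02 4.82417e+01]
platter
[205, 120, 96, 95, 5536] [0.5794 0.0049 0.0404] [5.89100e-01 1.68000e-02 2.75100e-01 2.78800e-01 2.03477e+01]
[197, 245, 29, 19, 325] [0.3388 0.1396 0.046 ] [3.38200e-01 1.39800e-01 7.61000e-02 4.80000e-02 8.41657e+01]
trayrim
[335, 162, 63, 41, 970] [ 0.546  -0.2967  0.007 ] [ 0.5465 -0.3196  0.1803  0.1102 85.2389]
[332, 209, 63, 42, 2173] [ 0.4045 -0.306   0.0051] [ 0.4047 -0.305   0.1807  0.1109 85.2616]
```

View pics/crop1.png

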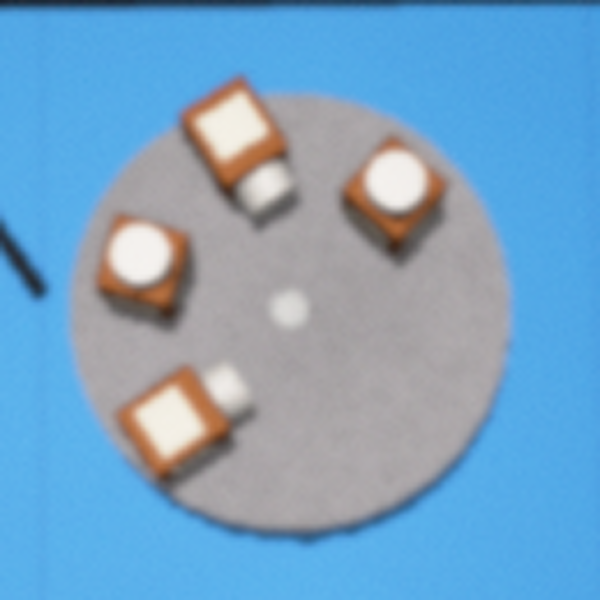

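Lookalikes (top camera, px): amber lying (242,130) and (230,190) are the targets for the bin. Amber standing (275,140) and (221,156) go to the tray. The red lying bottle (210,255) is a decoy, so I leave it. In the crop, both lying bottles are amber with the cap pointing inward. The empty tray is at (0.405,-0.305) and the tip box sits in the other one. First I open the lid.

```bash
python3 - <<'E'
from h import *
a=np.radians(-3.5); ux=np.array([np.cos(a),np.sin(a),0])
f=np.array([.458,.360,0])
R=down(a)
print(manip.inverse_kinematics(f+[0,0,.28],R))
manip.move_ptp(f+[0,0,.27],R)
F0=manip.current_force();print(F0)
manip.move_l(f+[0,0,.167],max_speed=.1); print(manip.current_ee_pos(),manip.current_force())
manip.set_gripper(0.0,30); print("w",manip.current_grip_width(),manip.current_force())
for s in [.05,.1,.108,.114,.118,.122,.126,.13]:
    manip.move_l(f+s*ux+[0,0,.167],max_speed=.08)
    F=manip.current_force(); print(s,np.round(F,1))
    if F@ux<-15: break
manip.set_gripper(.6)
print(manip.current_force())
p=manip.current_ee_pos()
manip.move_l(np.array(p)+[0,0,.1])
print(manip.current_ee_pos(),manip.current_time())
E
```

```text
[ 5.86255523e-01  3.66586575e-01  1.50534493e+00 -4.44089210e-16
  1.26966115e+00  6.47342047e-01]
[-0.87722695 -0.75233741 -0.04894043]
[0.45827495 0.36021968 0.16765004] [-0.18066694  0.12485924 -0.36789956]
w 0.2265537636392933 [-0.59583286 -0.70575016  2.14851572]
0.05 [1.1 5.1 2.9]
0.1 [1.7 7.6 1.8]
0.108 [1.8 8.1 2.4]
0.114 [2.2 9.  1.6]
0.118 [2.3 8.3 3.2]
0.122 [1.8 9.  2.1]
0.126 [-11.2   6.7   8. ]
0.13 [-33.8   5.5  18.9]
[ 0.01050833 -0.27442203 -0.09614762]
[0.58766935 0.35143108 0.26557997] 9.75
```

```bash
cat >> h.py <<'E'
def scan(name=None):
    p,W=cloud("top"); Z=W[...,2]
    if name: save(p,name)
    hsv=cv2.cvtColor(p,cv2.COLOR_RGB2HSV); col=np.arange(512)
    def comps(m,mn=40):
        k,l,s,c=cv2.connectedComponentsWithStats(m.astype(np.uint8)); o=[]
        for i in range(1,k):
            if s[i,4]>mn:
                P=W[l==i];P=P[~np.isnan(P[:,2])];o.append((np.round(np.median(P,0),4),rect(P[:,:2]),int(s[i,4])))
        return o
    print("fin",[(x[1]) for x in comps((Z>.178)&(Z<.21)&(col<175))])
    print("lying/shoulder");[print("  ",*x) for x in comps((Z>.08)&(Z<.1)&(col>195)&(col<320),30)]
    print("cap");[print("  ",*x) for x in comps((Z>.105)&(Z<.13)&(col>195)&(col<320),30)]
    print("t",manip.current_time())
    return p,W
E
python3 - <<'E'
from h import *
scan("open1")
p,W=cloud("scene"); save(p,"open1s")
E
```

```text
fin []
lying/shoulder
   [0.6909 0.05   0.0876] [ 0.6868  0.0463  0.0768  0.0486 32.8457] 371
   [ 0.6483 -0.0461  0.0949] [ 6.56200e-01 -4.67000e-02  4.88000e-02  4.86000e-02  4.77325e+01] 153
   [0.6037 0.1041 0.095 ] [6.12700e-01 1.07300e-01 4.84000e-02 4.88000e-02 7.40374e+01] 160
   [0.5173 0.0878 0.0877] [ 0.5211  0.0816  0.0485  0.0757 33.3562] 387
   [0.0764 0.     0.0896] [ 0.075  -0.0015  0.0155  0.0978  0.3439] 88
   [0.0487 0.0585 0.0887] [4.69000e-02 6.00000e-02 4.60000e-03 4.51000e-02 5.25623e+01] 31
cap
   [ 0.6549 -0.0471  0.1163] [ 0.6553 -0.0472  0.0344  0.0335  0.7397] 133
   [0.6118 0.1082 0.1158] [6.12500e-01 1.07900e-01 3.47000e-02 3.34000e-02 4.55928e+01] 137
   [0.0709 0.0204 0.1166] [6.54000e-02 1.90000e-02 3.78000e-02 1.25600e-01 2.09578e+01] 138
t 9.8
```

View pics/open1.png

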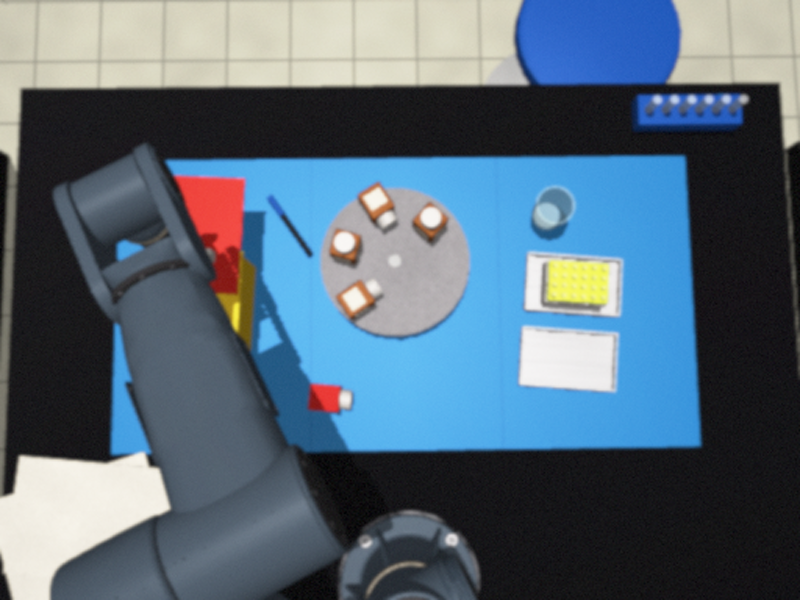

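View pics/open1s.png

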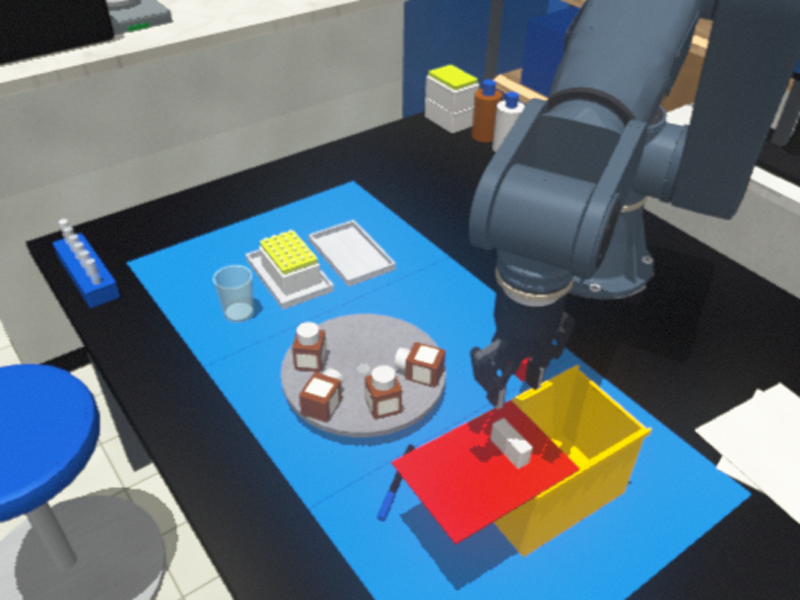

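```bash
cat >> h.py <<'E'
LO=np.array([-2.75,-.79,.01,-1.57,.07,-2.87]);HI=np.array([2.75,2.1,2.65,4.71,3.14,2.87])
def best(pos,jaw):
    q0=np.array(manip.current_qpos()); b=None
    for j in (jaw,jaw+np.pi):
        q=manip.inverse_kinematics(pos,down(j))
        if q is None: continue
        q=np.array(q); c=np.abs(q-q0).max()+ (5 if ((q<LO+.05)|(q>HI-.05)).any() else 0)
        if b is None or c<b[0]: b=(c,j)
    return b[1]
def pick(x,y,zt,jaw,pre=.75,effort=40,zup=.25):
    j=best([x,y,zup],jaw); R=down(j)
    manip.set_gripper(pre)
    manip.move_ptp([x,y,zup],R); manip.move_l([x,y,zt],max_speed=.12)
    print("at",np.round(manip.current_ee_pos(),4),"F",np.round(manip.current_force(),1))
    manip.set_gripper(0.0,effort); print("grip mm",manip.current_grip_width()*85)
    manip.move_l([x,y,zup],max_speed=.12); print("lift F",np.round(manip.current_force(),1),"mm",manip.current_grip_width()*85)
BIN=np.array([.493,.358,0]); UX=np.array([np.cos(np.radians(-3.5)),np.sin(np.radians(-3.5)),0])
def dump(bx=-.035):
    c=BIN+bx*UX; j=best(c+[0,0,.25],np.radians(86.5)); R=down(j)
    manip.move_ptp(c+[0,0,.26],R); manip.move_l(c+[0,0,.145],max_speed=.12)
    manip.set_gripper(.8); manip.move_l(c+[0,0,.26],max_speed=.2); print("mm",manip.current_grip_width()*85,"t",manip.current_time())
E
python3 - <<'E'
from h import *
pick(.5155,.0900,.052,np.radians(33.4))
dump()
x=manip.current_ee_pos()
manip.move_ptp([.4,.0,.35],down(best([.4,0,.35],np.radians(90))))
scan("s2"); p,W=cloud("scene"); save(p,"s2s")
E
```

```text
at [0.5158 0.09   0.0525] F [-1.2 -0.2  0.2]
grip mm 46.95003656697369
lift F [ 0.5  0.2 -1.3] mm 47.29046713644582
mm 68.089893919019 t 18.325
fin [array([5.81600e-01, 3.54000e-01, 6.11000e-02, 2.08000e-02, 8.64519e+01])]
lying/shoulder
   [0.6913 0.05   0.0882] [ 0.6862  0.0459  0.0759  0.0489 32.8116] 370
   [ 0.6486 -0.0451  0.0952] [ 0.6557 -0.0463  0.0486  0.0483 46.291 ] 158
   [0.6038 0.102  0.0946] [6.12700e-01 1.07700e-01 4.87000e-02 4.88000e-02 7.31479e+01] 159
cap
   [ 0.6554 -0.0472  0.1159] [ 6.55700e-01 -4.73000e-02  3.36000e-02  3.42000e-02  8.72575e+01] 133
   [0.6118 0.1081 0.116 ] [ 0.6132  0.1077  0.0357  0.0342 13.7855] 137
t 19.775
```

View pics/s2.png

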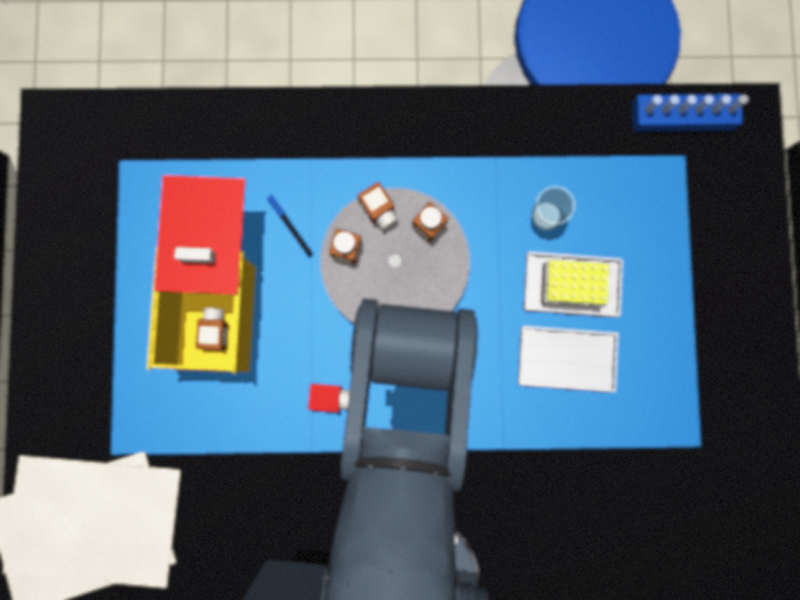

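View pics/s2s.png

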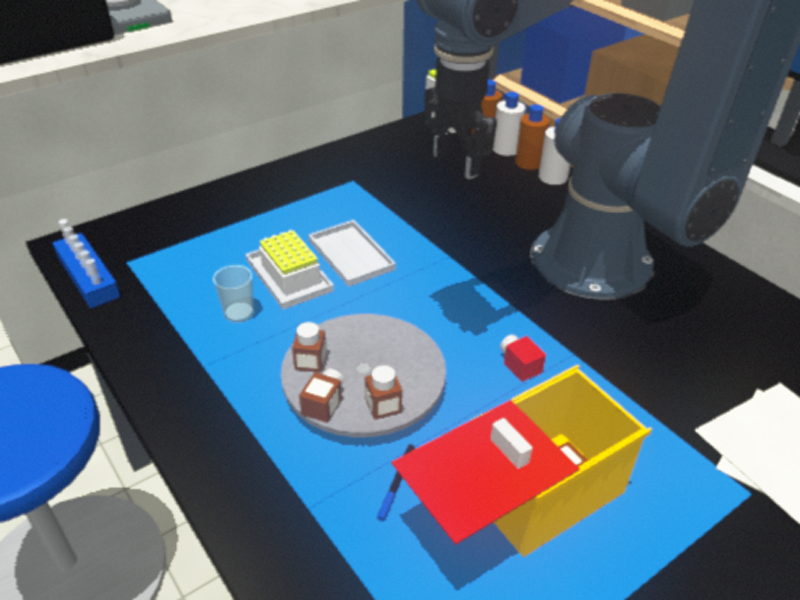

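The first leaked bottle is in the bin (top px 210,330) and the carousel hardly moved. Next is the second tipped one.

```bash
python3 - <<'E'
from h import *
pick(.6946,.0513,.052,np.radians(122.8),pre=.72)
dump()
manip.move_ptp([.4,.0,.35],down(best([.4,0,.35],np.radians(90))))
scan("s3"); p,W=cloud("scene"); save(p,"s3s")
E
```

```text
at [0.695  0.0513 0.0527] F [ 0.4 -0.6  0.2]
grip mm 47.155048225712655
lift F [ 0.1  0.2 -1.3] mm 46.81707142284858
mm 68.07373740278152 t 28.7583
fin [array([5.81300e-01, 3.54300e-01, 6.15000e-02, 2.03000e-02, 8.65786e+01])]
lying/shoulder
   [ 0.6486 -0.0452  0.0954] [ 0.6557 -0.047   0.0482  0.049  46.0081] 155
   [0.6041 0.104  0.0948] [6.13000e-01 1.07700e-01 4.86000e-02 4.87000e-02 7.36047e+01] 154
cap
   [ 0.6553 -0.047   0.1159] [ 6.55100e-01 -4.72000e-02  3.34000e-02  3.41000e-02  8.87463e+01] 134
   [0.6123 0.1081 0.1159] [6.12600e-01 1.07500e-01 3.45000e-02 3.38000e-02 6.98355e+01] 136
t 30.2083
```

View pics/s3.png

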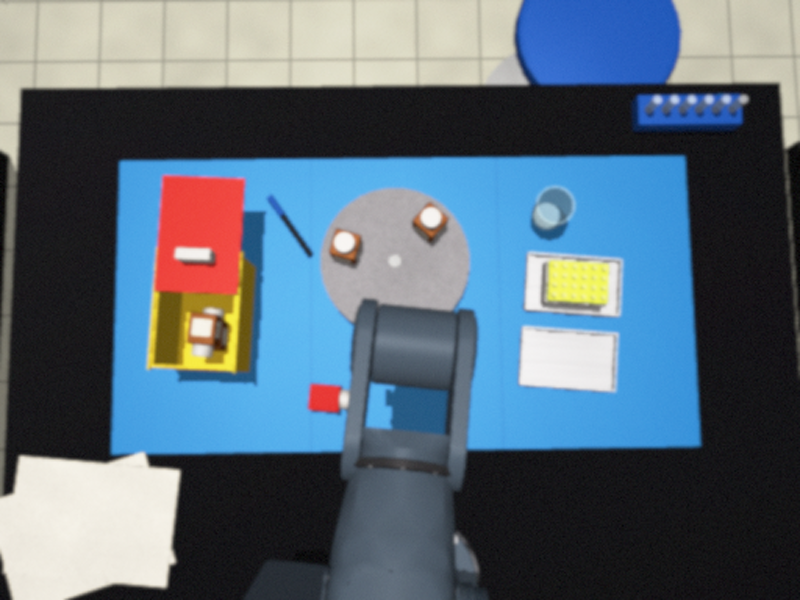

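Both tipped bottles are in the bin (px 207,330), the second on top of the first. Next I check the stack height and shut the lid.

```bash
python3 - <<'E'
from h import *
p,W=cloud("top"); Z=W[195:225,118:146,2]; print("top in bin",np.nanpercentile(Z,[50,80,90]))
assert np.nanpercentile(Z,80)<.14
f=np.array([.5815,.354,0]); d=np.array([.458,.360,0])-f; d/=np.linalg.norm(d)
R=down(best(f+[0,0,.27],np.arctan2(-d[1],-d[0])))
manip.set_gripper(.8)
manip.move_ptp(f+[0,0,.27],R)
manip.move_l(f+[0,0,.167],max_speed=.1)
manip.set_gripper(0.0,30); print("mm",manip.current_grip_width()*85,np.round(manip.current_force(),1))
for s in [.06,.115,.122,.125,.128,.130,.132,.134,.136,.138]:
    manip.move_l(f+s*d+[0,0,.167],max_speed=.08)
    F=np.array(manip.current_force()); print(s,np.round(F,1))
    if F@d<-15: break
manip.set_gripper(.6); print(np.round(manip.current_force(),1))
manip.move_l(np.array(manip.current_ee_pos())+[0,0,.1])
manip.move_ptp([.4,.0,.35],down(best([.4,0,.35],np.radians(90))))
scan("s4"); p,W=cloud("scene"); save(p,"s4s")
E
```

```text
top in bin [0.08727357 0.10135454 0.10310157]
mm 18.99055982282179 [ 0.7 -0.5  2.8]
0.06 [-2.3  1.6  5.5]
0.115 [-1.3  3.6  6.2]
0.122 [-0.7  3.4  7.1]
0.125 [-1.7  2.7  7.9]
0.128 [-1.   2.8  7.4]
0.13 [1.7 3.8 6.1]
0.132 [14.7  3.2 -1.6]
0.134 [27.6  4.  -7.1]
[-0.1 -0.6  0. ]
fin [array([4.5180e-01, 3.5940e-01, 6.0200e-02, 2.0200e-02, 8.6726e+01])]
lying/shoulder
   [ 0.6487 -0.0452  0.0949] [ 6.56300e-01 -4.68000e-02  4.83000e-02  4.86000e-02  4.74866e+01] 152
   [0.6047 0.1044 0.0951] [6.12800e-01 1.07600e-01 4.81000e-02 4.85000e-02 7.37012e+01] 158
cap
   [ 0.6549 -0.0471  0.1158] [ 0.6558 -0.047   0.0338  0.0339  8.6335] 133
   [0.6119 0.1082 0.1163] [6.12300e-01 1.07200e-01 3.44000e-02 3.40000e-02 6.87459e+01] 136
t 39.6
```

View pics/s4.png

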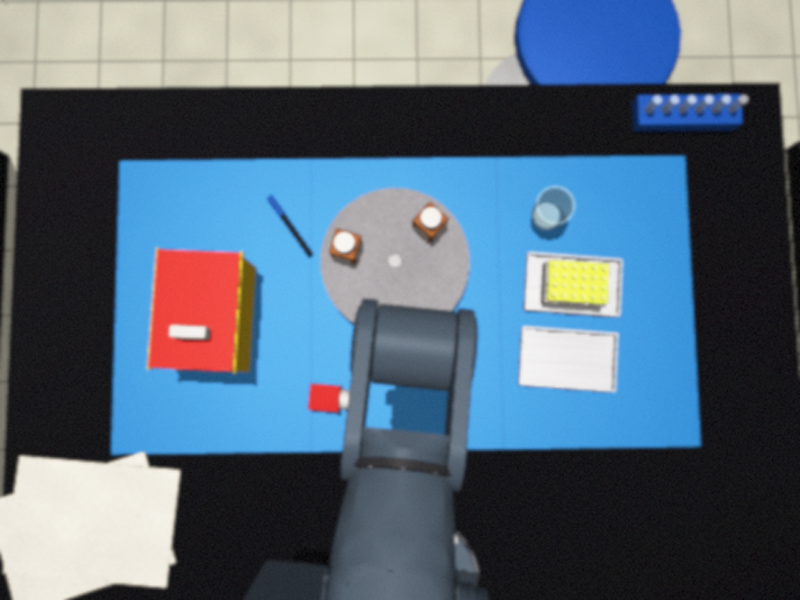

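View pics/s4s.png

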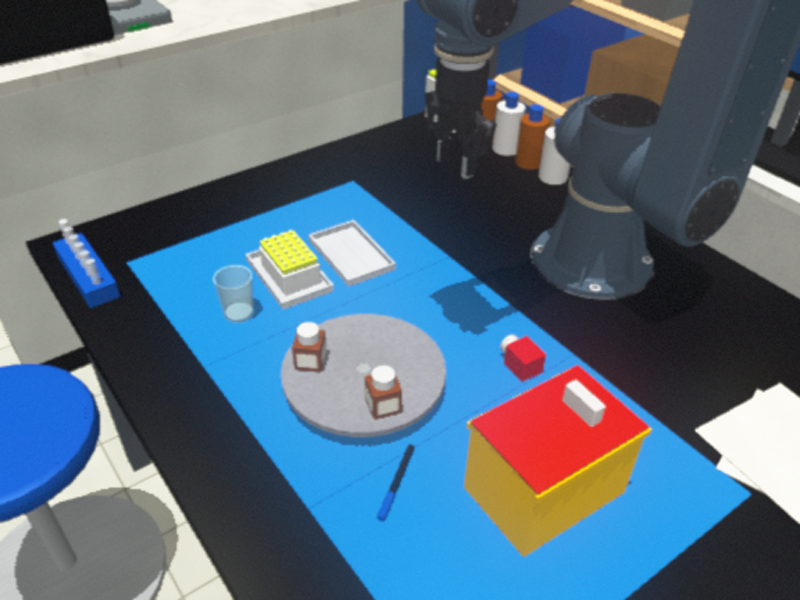

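Lid is shut against its stop (fin travelled 130 mm). Now the standing bottles.

```bash
cat >> h.py <<'E'
TR=np.array([.4047,-.305,0]); TY=np.array([.0826,.9966,0])
def place(off):
    c=TR+off*TY; j=best(c+[0,0,.2],np.radians(-4.74)); R=down(j)
    manip.move_ptp(c+[0,0,.22],R); manip.move_l(c+[0,0,.05],max_speed=.1); manip.move_l(c+[0,0,.0235],max_speed=.03)
    print("place F",np.round(manip.current_force(),1),np.round(manip.current_ee_pos(),4))
    manip.move_l(c+[0,0,.0222],max_speed=.01); print("F",np.round(manip.current_force(),1))
    manip.set_gripper(.7); manip.move_l(c+[0,0,.05],max_speed=.05); manip.move_l(c+[0,0,.22],max_speed=.15)
def chk(name):
    p,W=scan(name); Z=W[...,2]; m=(Z>.06)&(Z<.1)&(np.arange(512)>325)&(np.arange(512)<420)&(np.arange(384)>150)[:,None]&(np.arange(384)<260)[:,None]
    k,l,s,c=cv2.connectedComponentsWithStats(m.astype(np.uint8))
    for i in range(1,k):
        if s[i,4]>20: P=W[l==i]; print("tray area",np.round(np.median(P,0),4),s[i].tolist())
E
python3 - <<'E'
from h import *
pick(.6127,.1077,.058,np.radians(73.6),pre=.78,effort=35)
place(-.044)
manip.move_ptp([.4,.0,.35],down(best([.4,0,.35],np.radians(90))))
chk("s5"); p,W=cloud("scene"); save(p,"s5s")
E
```

```text
at [0.6131 0.1077 0.0587] F [-0.1  0.7  0.2]
grip mm 47.39591486132234
lift F [-0.4  0.4 -1.3] mm 47.329739385526075
place F [ 0.3  0.4 -1.7] [ 0.4011 -0.3489  0.0236]
F [0.5 1.1 4.2]
fin [array([4.51900e-01, 3.60100e-01, 5.97000e-02, 2.01000e-02, 8.65033e+01])]
lying/shoulder
   [ 0.6491 -0.0453  0.0952] [ 6.56400e-01 -4.71000e-02  4.81000e-02  4.89000e-02  4.71088e+01] 149
cap
   [ 0.6555 -0.0472  0.116 ] [ 6.55300e-01 -4.72000e-02  3.38000e-02  3.34000e-02  8.45362e+01] 133
t 53.4667
tray area [ 0.5434 -0.3168  0.069 ] [350, 166, 40, 29, 998]
tray area [ 0.4002 -0.3472  0.0784] [375, 222, 17, 17, 204]
```

View pics/s5.png

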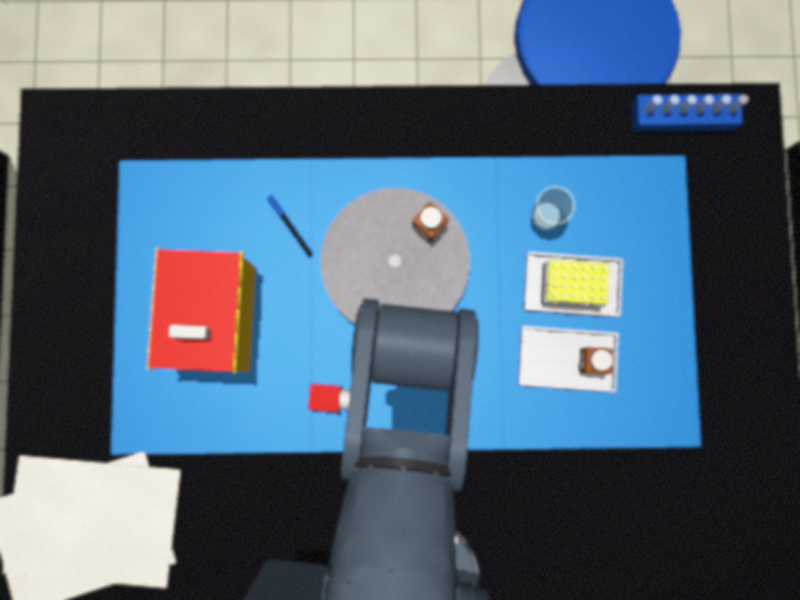

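View pics/s5s.png

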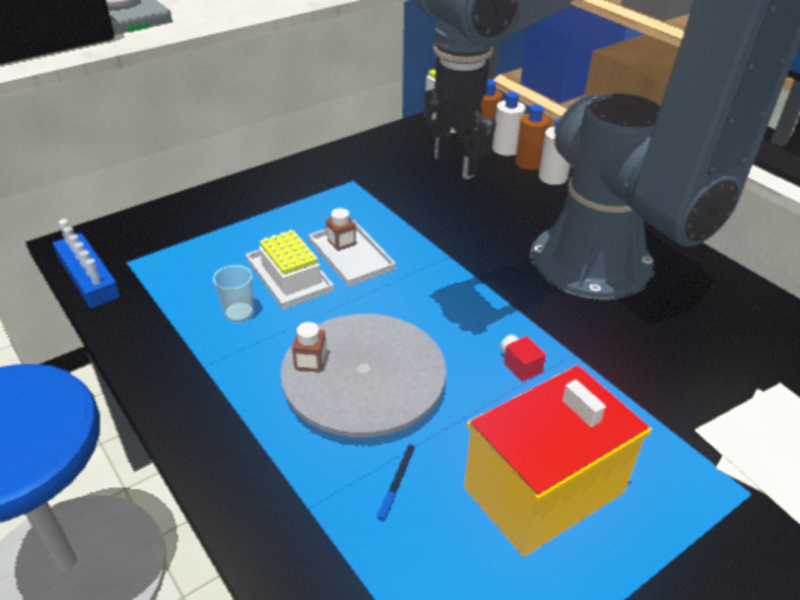

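The first good bottle stands in the tray (top px 599,360, cap at about 80 mm). Now the second.

```bash
python3 - <<'E'
from h import *
pick(.6557,-.0472,.058,np.radians(47.1),pre=.78,effort=35)
place(.040)
manip.move_ptp([.4,.0,.35],down(best([.4,0,.35],np.radians(90))))
chk("s6"); p,W=cloud("scene"); save(p,"s6s")
for n in ["beaker","pen","tip_box","bottle_1"]:
    print(n,[(np.round(r["at"],3).tolist(),round(r["confidence"],2)) for r in manip.look_for("top",n)])
E
```

```text
at [ 0.6561 -0.0472  0.0587] F [-0.3 -0.4 -0.2]
grip mm 47.37603140792259
lift F [ 0.7 -0.5 -1.2] mm 47.10702869864357
place F [-0.   0.3 -0.4] [ 0.4081 -0.2652  0.0236]
F [-0.   0.6  5.7]
fin [array([4.51900e-01, 3.60600e-01, 6.01000e-02, 2.00000e-02, 8.61349e+01])]
lying/shoulder
cap
t 66.5083
tray area [ 0.5436 -0.3168  0.0689] [350, 166, 40, 29, 999]
tray area [ 0.4068 -0.2634  0.0778] [345, 220, 17, 17, 210]
tray area [ 0.4004 -0.3453  0.0779] [375, 222, 17, 17, 207]
beaker [([0.693, -0.28, 0.052], 0.71)]
pen [([0.671, 0.217, 0.011], 0.72)]
tip_box [([0.542, -0.301, 0.066], 0.88)]
bottle_1 [([0.405, -0.341, 0.064], 0.93), ([0.405, -0.26, 0.058], 0.89), ([0.342, 0.144, 0.05], 0.77)]
```

View pics/s6.png

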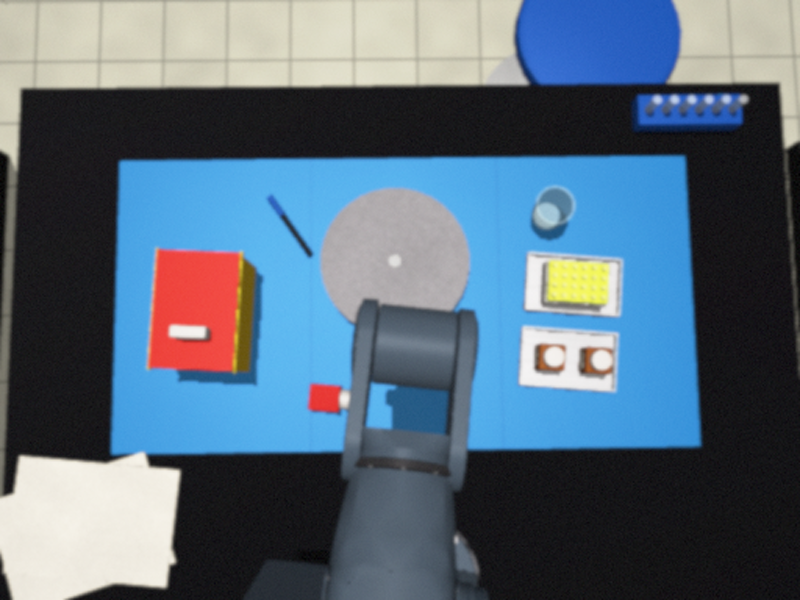

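View pics/s6s.png

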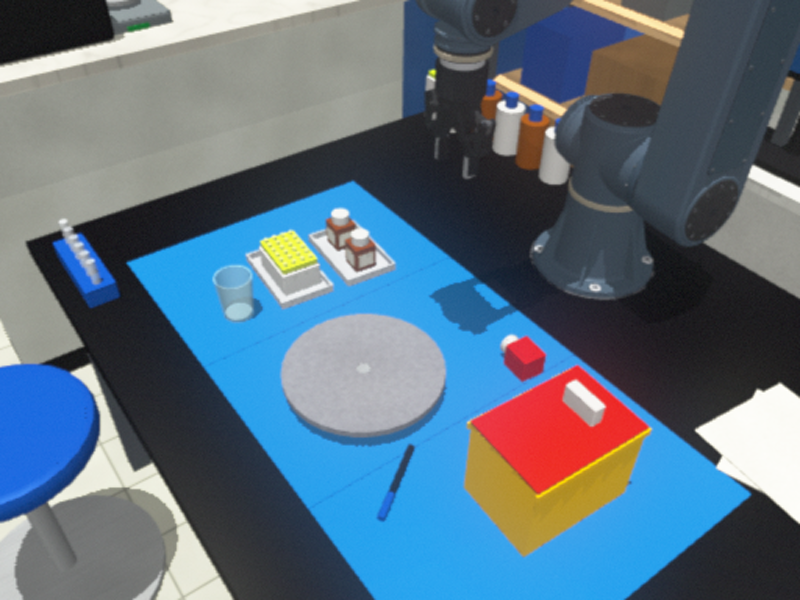

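Carousel is empty, both good bottles are upright in the tray (top px 552,357 and 599,360), the lid is shut, and the beaker, pen and tip box haven't moved.

```bash
python3 -c "
from bench import manip
manip.dwell(0.3); print(manip.sign_off())"
```

```text
the job is handed in; nothing more can be done
None
```

I cleared the carousel and handed the job in at about 67 s of the 208 s allowed; sign-off reports no verdict. Four bottles were there at the start, two tipped and two standing.

- **Tipped bottles:** both are in the waste bin. The second landed on top of the first, and the stack tops out at about 103 mm, well under the lid. I did not look inside again after shutting the lid.
- **Lid:** I slid it open to its stop, then shut to its stop. The fin's position agrees with a travel of 130 mm.
- **Standing bottles:** both stand upright on the floor of the empty tray. Their cap tops read about 78 mm, where a bottle standing on the tray floor should read 80 mm; that is within the calibration error.
- **Other items:** the beaker, pen and tip box read within about 5 mm of where they started, which is close to the detector's own error. I left the red look-alike bottle alone.

No final check failed.

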